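Lock the finned module into its dock with the T-key

ROBOT

A 6-joint arm with a two-finger parallel gripper is mounted at the origin on a cart in front of the work surface, level with it; the furniture and walls round the work are solid. World frame = base frame: x ahead of the robot, y to its left, z up, the work surface at z = 0. Lengths are in m, angles in degrees, forces in N, time in s.
With the tool pointing down it reaches from about 0.375 to 0.9 m from the base axis. Payload 3.1 kg.
Tool frame: the origin (TCP) lies on the centre line of the jaws, within the pads' length; the fingertips stand 14 mm ahead of it and the grasp point (between the pads) lies 5 mm behind it (bot.tips_ahead is the distance from the TCP to the fingertips, in m); z points along the fingers, y is the line along which they close (so a half turn about z gives the same grasp; the last joint's range is limited). The gripper opens to 87 mm and grips with 3 to 60 N. Pads are 19 mm wide; open, the fingers measure 117 mm over their backs; the gripper's body (75 mm by 190 mm) begins 51 mm behind the grasp point.
Start: joints at [61.278, 30.224, 82.088, -0, 67.689, -10.227], TCP at [0.198, 0.593, 0.237] pointing down, gripper open.
Joint ranges: [-176.69, 176.69], [-43.24, 126.21], [12.49, 139.97], [-82, 262], [0, 151.66], [-163.58, 163.58]. Speed limits (degrees/s): [159.86, 159.86, 180, 180, 180, 180].

INTERFACE

Orientations are given as a 3x3 rotation matrix whose columns are the frame's x, y, z axes.
In Python, from rig import bot gives the robot as it stands.
- The arm moves only by the tool play_rows, never from a script. Its argument "moves" is a list that holds one entry, the list of rows, each a list of 6 numbers: the shift along the tool's x, y, z in mm, then the turn, a rotation vector about the tool's x, y, z in rad. A call has 1 to 5 rows; each row shifts and turns the commanded pose from where the row before left it, along the tool's axes as they then stand; what a row does not reach is not made up. A row lasts 1/10 s, in which the tool goes at most 50 mm and 8.59 degrees, less where a joint would pass 70% of its speed; a pose out of reach is approached as far as the arm can. A call with a gripper value outside its range is refused whole. "fingers" is the opening, from -1 (shut) to 1 (fully open), set as the call begins (left out, the last holds). The fingers move at their own pace and stop on an object; the grip force is fixed at half the most. Time passes only in rows, so rows that do not move let the fingers close. It gives the time, the measured TCP pose, the force, the opening and the grip force at its end, in the units of the state.
- bot.read_state(): the state, without advancing time (a new reading comes with each control period).
- bot.capture(name): name is "side" or "top" or "wrist"; returns a dict with "image" (480x640x3 uint8, blue, green, red), "fx", "fy", "cx", "cy" (pixels), "distortion" ([k1, k2, p1, p2, k3] as OpenCV has them; the pictures are not rectified), "R" (3x3) and "t" (3): a world point X has camera coordinates R X + t. Camera axes: x right, y down, z forward; pixel columns grow to the right and rows downward; lengths in m; the calibration is good to about 2 mm. A picture is of the moment at which its call begins. There is no depth.
- bot.hand_in(): hands the job in; it is judged then, once.
Trained networks look in a picture, given as the dict that the camera call returned (one of the last four; its "shot" number tells which), for a name from the list of things; names that differ only in an ending like _2 or _b are one class to them, and where a whole thing is asked for, a point or a joint stands for the part that bears it (a point fixed in the world has none). Each returns a list of dicts, best first, with "confidence" (0 to 1); they miss things now and then, are a little off and sometimes report something else, mostly with a low value. They report only what shows in the picture. A call takes as long as a camera call.
- bot.search_frame(picture, query): "centre" ([column, row] in pixels, amid what is visible of it).
- bot.silhouettes(picture, query): "pixels" (480x640 bool, what is visible of it) and "centre" ([column, row] in pixels, amid what is visible of it).
- bot.pinpoint(picture, query): "centre" ([column, row] in pixels: a listed point, or the origin of a listed thing).
The state is a dict: "time_s": time; "joint_positions": joint angles; "qvel": joint speeds; "tau": joint torques, N m; "position": TCP position; "tcp_rot": TCP orientation; "force": force on the tool from outside, world axes, zero at the start; "moment": the same for the moment, N m; "opening": opening from 0.0 (shut) to 1.0 (fully open); "grasp_force": force on a finger pad.
Only numpy, scipy, OpenCV 4.12 (cv2) and the standard library are available. Lean on these libraries where they do the work, as an engineer would, in place of code of your own. Each camera call takes 0.05 s, during which the arm holds its last target. There are 200 camera calls.

TASK

Lock the finned amplifier module into its test dock: take the T-key from its sloping rest, stand it upright in the round shaft in the top of the module so that its square socket goes fully down over the stem at the bottom, and let go of it. Then take the key by its crossbar, turn it about a quarter turn clockwise (seen from above) until the lock comes to its stop, and leave the key standing in the shaft, ready to release the module after the test. Leave the other things on the bench where they are.

Things in the scene. Friction and masses are not known exactly. Their poses are not given: they have to be found in the camera images.
- key_shank (a point): Steel T-key, 193 mm long, 0.16 kg, loose. Point on its axis in the middle of the bare round shank, 12 mm thick, from 45 mm below (barrel) to 20 mm above (17 mm collar under the crossbar). z axis: along the key to the crossbar; y: along the crossbar. Centre of mass 50 mm towards the socket. It starts in the rest, z 30 degrees above level, crossbar level; it goes down the shaft with z up.
- key_socket (a point): Centre of the socket's mouth, the key's lower end, 150 mm from key_shank; same axes. From here runs a round barrel 22 mm thick, 105 mm long, with a square socket 11.8 mm wide and 27 mm deep in its end, its flats facing along the key's x and y. Fully down, this point is within 2 mm of stem_foot and about 10 mm of barrel stand out of the mouth.
- key_bar (a point): Centre of the key's crossbar, 187 mm from key_socket and 37 mm from key_shank; same axes. A round steel bar 13 mm thick and 90 mm long, along y. With the key fully down it is level, about 210 mm above the bench; the standing key may lean up to 3 degrees.
- key_rest: Dark steel rest, fixed to the bench, base 150x56 mm. Its x axis points level the way the key's crossbar end points, y along the crossbar. The key lies loose in a wide cradle under the barrel and a narrow one, 21 mm wide, under the shank 32 mm from key_shank towards the barrel; the other shank is free all round, about 102 mm above the bench at key_shank. Lift the key straight up out of it.
- shaft_mouth (a point): Centre of the mouth of the vertical round shaft in the module's black top, at the top of a brass ring 43 mm across, 117 mm above the bench. Inside, the ring is 34 mm wide, the shaft below it 28 mm wide, 95 mm deep. The module is a finned aluminium block 96x96 mm in a grey dock 124x124 mm, all fixed to the bench.
- stem_foot (a point): Point on the shaft's axis at the foot of the square stem, 95 mm below the mouth; the key's socket mouth comes to rest here.
- stem_top (a point): Tip of the brass square stem in the middle of the shaft's bottom, 23.5 mm above stem_foot: 10 mm square, its last 8 mm tapering to 4 mm square. Its x and y axes are at right angles to its flats and turn with it. The key goes on in any of the four square positions, within about 10 degrees of it.
- stem (a joint): Turn of the stem, rad: 0 unlocked, flats square with the dock; grows clockwise seen from above; 1.571 locked, at a hard stop. It starts between 0.15 and 0.45, turns stiffly (0.07 N m, plus about 11 degrees of play in the socket either way) and stays where it is left. As it turns, a brass tongue comes out of the slot on either side of the module's foot, 12 mm when locked.
- oscilloscope: Bench oscilloscope with a keyboard on top, fixed, 427 mm wide, 224 mm deep, 280 mm high with the keyboard; origin under its centre, y axis along its width. It stands in the middle of the bench, to the right of the dock and the rest: carry the hand over it or round it.
- cutters: Bystander: wire cutters with red sleeves, lying flat, 134 mm long. To be left where it is.
- flux: Bystander: small amber bottle with a white needle cap, 82 mm high. To be left where it is.
- heat_sink: Bystander: loose finned aluminium heat sink, 40x40x20 mm. To be left where it is.

How it is judged (in metres and radians):
On the way, in this order (a step that is already met when the one before it is completed fails the run):
1. the key stands in the shaft with its socket fully down over the stem, let go by the gripper, the lock not yet turned home (z of key_socket in the frame of stem_foot below 0.006 m and horizontal distance between key_socket and stem_foot below 0.006 m and angle between key_shank's own z axis and vertical below 0.14 rad and contact force between the fingers and key below 0.05 N and value of joint stem below 1 rad), for 0.2 s.
2. the stem is turned clockwise to its stop with the key on it (z of key_socket in the frame of stem_foot below 0.006 m and horizontal distance between key_socket and stem_foot below 0.006 m and angle between key_shank's own z axis and vertical below 0.14 rad and value of joint stem above 1.4 rad), for 0.2 s.
At the end, for the whole second after the job is handed in: The stem is turned to its locked stop (stem joint above 1.4 rad of 1.571), the key stands upright (within 8 degrees) at rest in the shaft with its socket fully down over the stem (mouth within 6 mm of the stem's foot), and the gripper is off it (all of step 2 and contact force between the fingers and key below 0.05 N and linear speed of key below 0.02 m/s); the robot touches nothing.
It fails at once if the cutters is pushed more than 40 mm from its place (distance of cutters from where it was at the start of the episode above 0.04 m).
It fails at once if the flux bottle is pushed more than 40 mm from its place (distance of flux from where it was at the start of the episode above 0.04 m).
It fails at once if the heat sink is pushed more than 40 mm from its place (distance of heat_sink from where it was at the start of the episode above 0.04 m).
It also fails if it takes over 62 s, if anything falls off the work surface, if the arm or the gripper's body presses on something with over 40 N, if the wrist force passes 120 N, or if a joint passes its speed limit or range.

## Working session

There is one attempt and no reset: what is moved stays moved. The work goes in short steps, Python scripts to look and compute and a tool call to move; the robot and the scene stay as the last step left them, time stands still between calls to the robot, and variables do not carry over. Pictures are saved under pics/ and viewed, at most 10 in all, crops included, and the job is handed in when it is done.

Besides the shell and the picture viewer there is one more tool, called after "Emit:" as name(argument=value, ...), one argument or row to a line, values as JSON. play_rows: Moves the arm, as the interface text tells. Its arguments: {"type":"object","properties":{"moves":{"type":"array","items":{"type":"array","items":{"type":"array","items":{"type":"number"}}}},"fingers":{"type":"number"}},"required":["moves"]}

```bash
ls; mkdir -p pics
cat > h.py <<'E'
import numpy as np, cv2
from rig import bot
NAMES=["key_shank","key_socket","key_bar","key_rest","shaft_mouth","oscilloscope","cutters","flux","heat_sink","stem_top"]
def ray(c,uv):
    K=np.array([[c["fx"],0,c["cx"]],[0,c["fy"],c["cy"]],[0,0,1]])
    p=cv2.undistortPoints(np.array([[uv]],float),K,np.array(c["distortion"],float))[0,0]
    R=np.array(c["R"]);t=np.array(c["t"])
    d=R.T@np.array([p[0],p[1],1]);return -R.T@t,d/np.linalg.norm(d)
def atz(c,uv,z):
    o,d=ray(c,uv);return o+d*(z-o[2])/d[2]
def tri(rs):
    A=np.zeros((3,3));b=np.zeros(3)
    for o,d in rs:
        P=np.eye(3)-np.outer(d,d);A+=P;b+=P@o
    x=np.linalg.solve(A,b)
    return x,[np.linalg.norm((np.eye(3)-np.outer(d,d))@(x-o))*1000 for o,d in rs]
E
python3 - <<'E'
from h import *
np.set_printoptions(precision=4,suppress=True)
cs={n:bot.capture(n) for n in("side","top","wrist")}
for n,c in cs.items():
    cv2.imwrite(f"pics/{n}0.png",c["image"]); print(n,-np.array(c["R"]).T@np.array(c["t"]),np.array(c["R"])[2])
for q in NAMES:
    rs=[]
    for n,c in cs.items():
        r=bot.pinpoint(c,q)
        if r: 
            print(q,n,np.round(r[0]["centre"]),round(r[0]["confidence"],2))
            if r[0]["confidence"]>.4: rs.append(ray(c,r[0]["centre"]))
    if len(rs)>1: print("   ",*tri(rs))
print(bot.read_state())
cv2.imwrite("pics/st.png",cv2.resize(np.vstack([cs["side"]["image"],cs["top"]["image"]]),None,fx=.62,fy=.62))
E
```

```text
pics
side [0.4911 0.6539 0.8614] [ 0.0214 -0.4982 -0.8668]
top [0.4268 0.1818 1.1243] [ 0.0917  0.0197 -0.9956]
wrist [0.1263 0.6168 0.3842] [ 0.2648 -0.0901 -0.9601]
key_shank side [365. 364.] 0.6
key_shank top [193. 297.] 0.92
    [0.4261 0.4141 0.106 ] [np.float64(1.5764814337817659), np.float64(1.5764814337818014)]
key_socket side [420. 329.] 0.67
key_socket top [249. 353.] 0.93
    [0.3283 0.3264 0.0265] [np.float64(1.0688566522598986), np.float64(1.068856652259911)]
key_bar side [346. 372.] 0.62
key_bar top [180. 286.] 0.7
    [0.449  0.4325 0.1217] [np.float64(2.5279442241894303), np.float64(2.5279442241894348)]
key_rest side [381. 363.] 0.74
key_rest top [222. 318.] 0.71
key_rest wrist [209. 400.] 0.84
    [ 0.39    0.3809 -0.0008] [np.float64(2.595230302054877), np.float64(0.7126854008738116), np.float64(2.0396197535324845)]
shaft_mouth side [265. 255.] 0.82
shaft_mouth top [288. 203.] 0.55
    [0.5858 0.2527 0.1171] [np.float64(3.3583719104303946), np.float64(3.358371910430372)]
cutters side [348. 282.] 0.58
cutters top [302. 286.] 0.87
    [ 0.4487  0.2333 -0.0027] [np.flo
[... 221 characters left out ...]
208.] 0.55
heat_sink top [379. 174.] 0.75
    [ 0.6686  0.0881 -0.01  ] [np.float64(0.013056219995749583), np.float64(0.013056219995657408)]
{'time_s': 1.65, 'joint_positions': array([ 61.2776,  30.2228,  82.0877,   0.0001,  67.6901, -10.2291]), 'qvel': array([ 0.0772,  0.1223, -0.0585, -0.0853, -0.0866,  0.0188]), 'tau': array([ -0.0004, -43.9997, -17.6978,   0.0634,   0.0505,   0.    ]), 'position': array([0.1982, 0.5927, 0.2366]), 'tcp_rot': array([[-0.9484,  0.3172, -0.    ],
       [ 0.3172,  0.9484, -0.    ],
       [ 0.    , -0.    , -1.    ]]), 'force': array([ 0.3156, -0.4749,  0.0341]), 'moment': array([ 0.0062, -0.0354,  0.0268]), 'grasp_force': 0.0, 'opening': 0.9990391824286746}
```

View pics/side0.png

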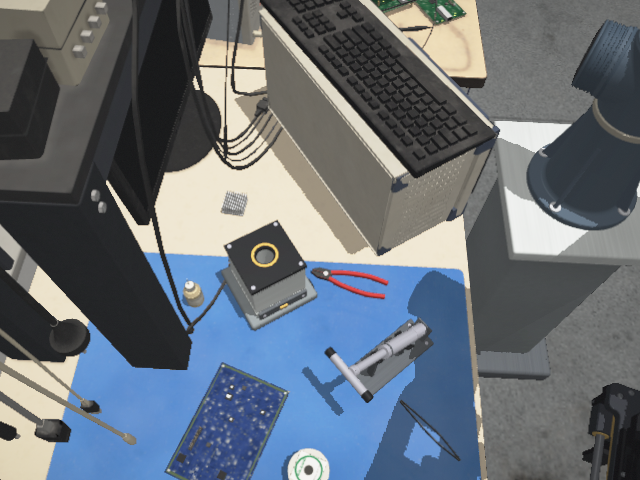

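View pics/top0.png

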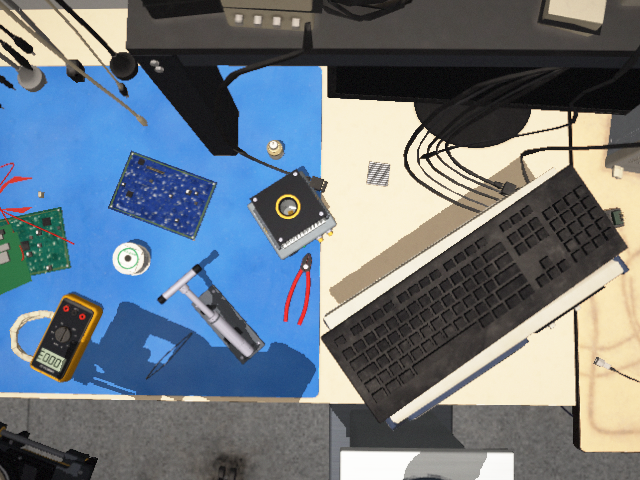

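The side view shows the module at about (265,255) and the key in its rest, with the bar at (347,373) and the socket end at (425,330). The top view shows the shaft ring at (288,206). The scope is to the right, and the flux, cutters and heat sink are clear of the path. I'll look down the shaft with the wrist camera first.

```bash
cat >> h.py <<'E'
from scipy.spatial.transform import Rotation as Ro
np.set_printoptions(precision=4,suppress=True)
def plan(p,R,n=None,start=None):
    s=bot.read_state() if start is None else None
    p0,R0=(np.array(s["position"]),np.array(s["tcp_rot"])) if s else start
    p=np.array(p);w=Ro.from_matrix(R0.T@R).as_rotvec()
    if n is None: n=int(np.ceil(max(np.linalg.norm(p-p0)/.048,np.linalg.norm(w)/.145,1)))
    d=(p-p0)/n
    print("n",n,"w/row",np.round(w/n,3),"dist",np.linalg.norm(p-p0),"turn",np.degrees(np.linalg.norm(w)))
    for i in range(n):
        Ri=R0@Ro.from_rotvec(w*i/n).as_matrix()
        print([*np.round(1000*Ri.T@d,1).tolist(),*np.round(w/n,3).tolist()])
    return p,np.array(R)
def Rt(az,tilt):
    """tool: x outward along az, y so that z down; tilt deg>0: tool z leans toward az (forward)"""
    a=np.radians(az);t=np.radians(tilt)
    f=np.array([np.cos(a),np.sin(a),0]);u=np.array([0,0,1.])
    z=-np.cos(t)*u+np.sin(t)*f; x=np.cos(t)*f+np.sin(t)*u
    return np.stack([x,np.cross(z,x),z],1)
E
python3 - <<'E'
from h import *
c=bot.capture("side");t=bot.capture("top");print(c["fx"],t["fx"],bot.capture("wrist")["fx"])
print("pillar",atz(c,(190,367),0),atz(t,(238,153),0)); print("scope",atz(c,(380,250),0),atz(t,(323,325),.25))
a=np.radians(23.3)
plan([.5858-.076*np.cos(a),.2527-.076*np.sin(a),.25],Rt(23.3,0))
E
```

```text
546.3231444225338 596.6360170118078 371.1140408126231
pillar [0.6966 0.4024 0.    ] [0.7056 0.3596 0.    ]
scope [0.3902 0.1683 0.    ] [0.3895 0.1901 0.25  ]
n 17 w/row [-0.    -0.     0.142] dist 0.48798167137646586 turn 138.20485792187796
[-24.6, -14.7, -0.8, -0.0, -0.0, 0.142]
[-26.5, -11.1, -0.8, -0.0, -0.0, 0.142]
[-27.8, -7.2, -0.8, -0.0, -0.0, 0.142]
[-28.5, -3.2, -0.8, -0.0, -0.0, 0.142]
[-28.7, 0.8, -0.8, -0.0, -0.0, 0.142]
[-28.3, 4.9, -0.8, -0.0, -0.0, 0.142]
[-27.3, 8.8, -0.8, -0.0, -0.0, 0.142]
[-25.8, 12.6, -0.8, -0.0, -0.0, 0.142]
[-23.7, 16.1, -0.8, -0.0, -0.0, 0.142]
[-21.2, 19.3, -0.8, -0.0, -0.0, 0.142]
[-18.3, 22.1, -0.8, -0.0, -0.0, 0.142]
[-15.0, 24.5, -0.8, -0.0, -0.0, 0.142]
[-11.3, 26.4, -0.8, -0.0, -0.0, 0.142]
[-7.5, 27.7, -0.8, -0.0, -0.0, 0.142]
[-3.5, 28.5, -0.8, -0.0, -0.0, 0.142]
[0.5, 28.7, -0.8, -0.0, -0.0, 0.142]
[4.6, 28.3, -0.8, -0.0, -0.0, 0.142]
```

Emit:
play_rows(
  moves=[
    [[-24.6, -14.7, -0.8, 0, 0, 0.142], [-26.5, -11.1, -0.8, 0, 0, 0.142], [-27.8, -7.2, -0.8, 0, 0, 0.142], [-28.5, -3.2, -0.8, 0, 0, 0.142], [-28.7, 0.8, -0.8, 0, 0, 0.142]],
  ],
)

```text
time_s: 2.3
position: [0.2923, 0.483, 0.2407]
tcp_rot: [[-0.508, 0.862, 0.0], [0.862, 0.508, 0.0], [0.0, 0.0, -1.0]]
force: [0.4, 0.1, 0.3]
opening: 0.996
grasp_force: 0.0
```

Emit:
play_rows(
  moves=[
    [[-28.3, 4.9, -0.8, 0, 0, 0.142], [-27.3, 8.8, -0.8, 0, 0, 0.142], [-25.8, 12.6, -0.8, 0, 0, 0.142], [-23.7, 16.1, -0.8, 0, 0, 0.142], [-21.2, 19.3, -0.8, 0, 0, 0.142]],
  ],
)

```text
time_s: 2.8
position: [0.3857, 0.374, 0.2447]
tcp_rot: [[0.177, 0.984, 0.0], [0.984, -0.177, 0.0], [0.0, 0.0, -1.0]]
force: [0.6, 1.0, -1.0]
opening: 0.998
grasp_force: 0.0
```

Emit:
play_rows(
  moves=[
    [[-18.3, 22.1, -0.8, 0, 0, 0.142], [-15, 24.5, -0.8, 0, 0, 0.142], [-11.3, 26.4, -0.8, 0, 0, 0.142], [-7.5, 27.7, -0.8, 0, 0, 0.142], [-3.5, 28.5, -0.8, 0, 0, 0.142]],
  ],
)

```text
time_s: 3.3
position: [0.4792, 0.265, 0.2487]
tcp_rot: [[0.776, 0.631, 0.0], [0.631, -0.776, 0.0], [0.0, 0.0, -1.0]]
force: [-0.1, -0.5, -0.3]
opening: 1.003
grasp_force: 0.0
```

Emit:
play_rows(
  moves=[
    [[0.5, 28.7, -0.8, 0, 0, 0.142], [4.6, 28.3, -0.8, 0, 0, 0.142], [0, 0, 30, 0, 0, 0], [0, 0, 30, 0, 0, 0], [0, 0, 0, 0, 0, 0]],
  ],
)

```text
time_s: 3.8
position: [0.5129, 0.2212, 0.1867]
tcp_rot: [[0.919, 0.393, -0.009], [0.393, -0.92, -0.002], [-0.009, -0.002, -1.0]]
force: [-0.8, -0.2, -0.1]
opening: 1.004
grasp_force: 0.0
```

Run:
```python
from h import *
s=bot.read_state();print(s["time_s"],s["joint_positions"],s["position"],s["tcp_rot"])
t=bot.capture("top");w=bot.capture("wrist")
for q in("shaft_mouth","stem_top","stem_foot"):
    for c in(w,t):
        r=bot.pinpoint(c,q)
        if r: print(q,r[0]["centre"],r[0]["confidence"],atz(c,r[0]["centre"],{"shaft_mouth":.117,"stem_top":.0455,"stem_foot":.022}[q]))
        if q=="shaft_mouth" and c is w: u,v=np.int32(r[0]["centre"])
print(-np.array(w["R"]).T@w["t"],np.array(w["R"]))
im=w["image"][max(0,v-75):v+75,max(0,u-100):u+100]
print(u,v)
cv2.imwrite("pics/w1.png",np.vstack([cv2.resize(w["image"],None,fx=.5,fy=.5)[:0],cv2.resize(im,None,fx=4,fy=4,interpolation=cv2.INTER_CUBIC)]))
```

```text
3.8 [11.8696 29.0103 94.2564 -0.0005 57.2469 78.7242] [0.5129 0.2212 0.1867] [[ 0.9195  0.3931 -0.0088]
 [ 0.3931 -0.9195 -0.0019]
 [-0.0088 -0.0017 -1.    ]]
shaft_mouth [312.1, 130.5] 0.59 [0.5855 0.2552 0.117 ]
stem_top [313.8, 130.0] 0.64 [0.586  0.2551 0.0455]
stem_foot [317.0, 134.3] 0.89 [0.5839 0.2516 0.022 ]
[0.5864 0.2523 0.3369] [[ 0.3931 -0.9195 -0.0009]
 [-0.8818 -0.3773  0.283 ]
 [-0.2605 -0.1104 -0.9591]]
312 130Traceback (most recent call last):
  File "<stdin>", line 12, in <module>
    return _nx.concatenate(arrs, 0, dtype=dtype, casting=casting)
           ~~~~~~~~~~~~~~~^^^^^^^^^^^^^^^^^^^^^^^^^^^^^^^^^^^^^^^
ValueError: all the input array dimensions except for the concatenation axis must match exactly, but along dimension 1, the array at index 0 has size 320 and the array at index 1 has size 800
```

Run:
```python
from h import *
w=bot.capture("wrist");s=bot.read_state();print(s["position"],s["tcp_rot"][:,2])
K=np.array([[w["fx"],0,w["cx"]],[0,w["fy"],w["cy"]],[0,0,1]]);R=np.array(w["R"]);C=-R.T@w["t"]
# resample: top-down map of plane z=.0455 : image right=+x world, up=+y world
def rect(z,half,N,c0=(.5855,.2535)):
    g=np.linspace(-half,half,N);X,Y=np.meshgrid(c0[0]+g,c0[1]-g)
    P=np.stack([X,Y,np.full_like(X,z)],-1).reshape(-1,3)
    uv,_=cv2.projectPoints(P,cv2.Rodrigues(R)[0],np.array(w["t"],float),K,np.array(w["distortion"],float))
    uv=uv.reshape(N,N,2).astype(np.float32)
    return cv2.remap(w["image"],uv[...,0],uv[...,1],cv2.INTER_CUBIC)
cv2.imwrite("pics/w1.png",np.hstack([rect(.117,.085,400),rect(.0455,.022,400)]))
```

```text
[0.5162 0.2226 0.1912] [ 0.002   0.0004 -1.    ]
```

View pics/w1.png

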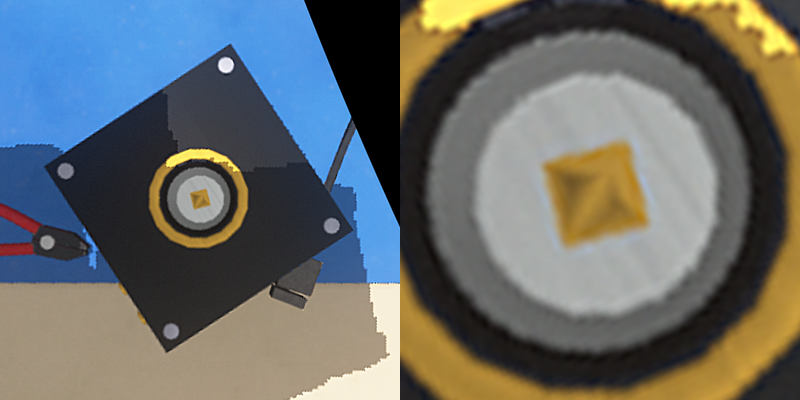

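The rectified wrist view is clear. The stem square's corners are at (543,160), (628,142), (650,224) and (567,246), so its flats are at about 14.4° azimuth. The dock edges are at 32.4°, which puts the stem at about 0.31 rad. The shaft centre is near (0.585, 0.2545).

```bash
cat >> h.py <<'E'
def keyfit(cs):
    Z={"key_shank":.102,"key_socket":.027,"key_bar":.1205};out={}
    for q,z in Z.items():
        for c in cs:
            r=bot.pinpoint(c,q)
            if r: out.setdefault(q,[]).append(atz(c,r[0]["centre"],z)[:2]);print(q,round(r[0]["confidence"],2),out[q][-1])
    return out
E
python3 - <<'E'
from h import *
o=keyfit([bot.capture("top"),bot.capture("side")])
m={q:np.mean(v,0) for q,v in o.items()}
d=m["key_bar"]-m["key_socket"];print(m,"az",np.degrees(np.arctan2(d[1],d[0])),np.linalg.norm(d)/np.cos(np.pi/6))
P=m["key_shank"];az=41.5
k=np.array([np.cos(np.radians(az))*.866,np.sin(np.radians(az))*.866,.5])
T=np.array([*P,.102])-.004*k
print("T",T); T[2]+=.085
plan(T,Rt(az,-20))
E
```

```text
key_shank 0.97 [0.4307 0.4138]
key_shank 0.64 [0.4263 0.4134]
key_socket 0.84 [0.3287 0.3277]
key_socket 0.6 [0.3272 0.3225]
key_bar 0.74 [0.4482 0.436 ]
key_bar 0.84 [0.4465 0.4321]
{'key_shank': array([0.4285, 0.4136]), 'key_socket': array([0.328 , 0.3251]), 'key_bar': array([0.4473, 0.434 ])} az 42.38710697819747 0.18656925612164416
T [0.4259 0.4113 0.1   ]
n 5 w/row [-0.011 -0.069 -0.063] dist 0.20934343280300907 turn 27.048931839061094
[-1.6, -41.8, 1.0, -0.011, -0.069, -0.063]
[1.1, -41.9, 0.6, -0.011, -0.069, -0.063]
[3.7, -41.7, -0.1, -0.011, -0.069, -0.063]
[6.3, -41.4, -0.9, -0.011, -0.069, -0.063]
[8.9, -40.9, -1.9, -0.011, -0.069, -0.063]
```

Emit:
play_rows(
  moves=[
    [[-1.6, -41.8, 1.0, -0.011, -0.069, -0.063], [1.1, -41.9, 0.6, -0.011, -0.069, -0.063], [3.7, -41.7, -0.1, -0.011, -0.069, -0.063], [6.3, -41.4, -0.9, -0.011, -0.069, -0.063], [8.9, -40.9, -1.9, -0.011, -0.069, -0.063]],
  ],
)

```text
time_s: 5.15
position: [0.4254, 0.4128, 0.1853]
tcp_rot: [[0.703, 0.663, -0.257], [0.623, -0.748, -0.227], [-0.343, -0.0, -0.939]]
force: [0.3, -0.6, 0.2]
opening: 0.996
grasp_force: 0.0
```

Emit:
play_rows(
  moves=[
    [[0, 0, 0, 0, 0, 0], [0, 0, 0, 0, 0, 0], [0, 0, 0, 0, 0, 0]],
  ],
)

```text
time_s: 5.45
position: [0.4262, 0.4104, 0.1851]
tcp_rot: [[0.705, 0.661, -0.256], [0.621, -0.75, -0.226], [-0.341, 0.0, -0.94]]
force: [0.5, 1.1, -0.7]
opening: 0.999
grasp_force: 0.0
```

Run:
```python
from h import *
s=bot.read_state();print(s["time_s"],s["joint_positions"],s["position"],s["tcp_rot"])
w=bot.capture("wrist");o=keyfit([w]);cv2.imwrite("pics/w2.png",w["image"])
for q in o: print(q,bot.pinpoint(w,q)[0]["centre"])
```

```text
5.45 [34.3199 39.5927 75.2807 -2.4248 84.9532 83.5863] [0.4262 0.4104 0.1851] [[ 0.7054  0.6609 -0.2561]
 [ 0.6212 -0.7504 -0.2258]
 [-0.3414  0.0002 -0.9399]]
key_shank 0.77 [0.4245 0.4121]
key_socket 0.67 [0.3293 0.329 ]
key_bar 0.74 [0.4498 0.4368]
key_shank [312.6, 213.9]
key_socket [313.7, 281.9]
key_bar [308.3, 176.0]
```

View pics/w2.png

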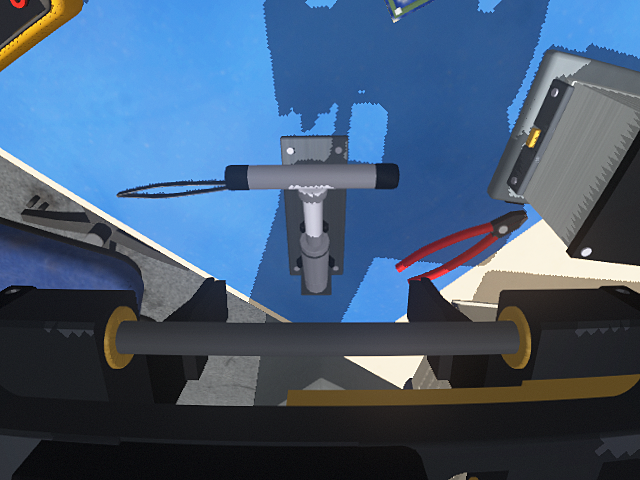

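The wrist view shows the crossbar level across (226–399, 177) and the key running straight down to the socket at about (315, 285). It's lined up with the hand to within about 3 mm, so I'll descend and grip.

Emit:
play_rows(
  moves=[
    [[9, -2.5, 27, 0, 0, 0], [9, 0, 27, 0, 0, 0], [9.4, 0, 26.5, 0, 0, 0], [0, 0, 0, 0, 0, 0], [0, 0, 0, 0, 0, 0]],
  ],
)

```text
time_s: 6.3
position: [0.4231, 0.412, 0.1003]
tcp_rot: [[0.705, 0.661, -0.257], [0.622, -0.75, -0.226], [-0.342, -0.0, -0.94]]
force: [-0.0, -0.8, 0.7]
opening: 0.999
grasp_force: 0.0
```

Emit:
play_rows(
  moves=[
    [[0, 0, 0, 0, 0, 0], [0, 0, 0, 0, 0, 0], [0, 0, 0, 0, 0, 0], [0, 0, 0, 0, 0, 0], [0, 0, 0, 0, 0, 0]],
  ],
  fingers=-1,
)

```text
time_s: 6.8
position: [0.4232, 0.4123, 0.1006]
tcp_rot: [[0.705, 0.662, -0.255], [0.622, -0.75, -0.225], [-0.34, -0.0, -0.94]]
force: [-0.0, -0.2, 0.9]
opening: 0.632
grasp_force: 0.0
```

Emit:
play_rows(
  moves=[
    [[0, 0, 0, 0, 0, 0], [0, 0, 0, 0, 0, 0], [0, 0, 0, 0, 0, 0]],
  ],
)

```text
time_s: 7.1
position: [0.423, 0.4122, 0.1001]
tcp_rot: [[0.705, 0.662, -0.256], [0.622, -0.75, -0.225], [-0.341, -0.0, -0.94]]
force: [-0.5, -0.3, 0.2]
opening: 0.359
grasp_force: 0.0
```

Emit:
play_rows(
  moves=[
    [[0, 0, 0, 0, 0, 0], [0, 0, 0, 0, 0, 0], [0, 0, 0, 0, 0, 0], [0, 0, 0, 0, 0, 0], [0, 0, 0, 0, 0, 0]],
  ],
)

```text
time_s: 7.6
position: [0.4234, 0.4117, 0.1002]
tcp_rot: [[0.705, 0.662, -0.255], [0.622, -0.75, -0.226], [-0.341, 0.001, -0.94]]
force: [1.9, -1.9, 0.2]
opening: 0.125
grasp_force: 30.0
```

Run:
```python
from h import *
s=bot.read_state();print(s["force"],s["opening"],s["grasp_force"],s["joint_positions"])
p,R=np.array(s["position"]),np.array(s["tcp_rot"])
print("lift tool vec for 120 up:",R.T@[0,0,120])
```

```text
[ 1.8686 -1.9105  0.2114] 0.12504632394563622 29.983614371158183 [34.5582 45.4291 78.3656 -2.4544 76.0281 84.132 ]
lift tool vec for 120 up: [ -40.939     0.0856 -112.8007]
```

Emit:
play_rows(
  moves=[
    [[-4, 0, -11, 0, 0, 0], [-7, 0, -19, 0, 0, 0], [-10.3, 0, -28.2, 0, 0, 0], [-10.3, 0, -28.2, 0, 0, 0], [-10.3, 0, -28.2, 0, 0, 0]],
  ],
)

```text
time_s: 8.1
position: [0.4223, 0.4126, 0.2239]
tcp_rot: [[0.705, 0.661, -0.256], [0.622, -0.75, -0.224], [-0.34, -0.002, -0.94]]
force: [-0.4, 0.2, -1.0]
opening: 0.125
grasp_force: 30.0
```

Emit:
play_rows(
  moves=[
    [[-10.3, 0, -28.2, 0, 0, 0], [-10.3, 0, -28.2, 0, 0, 0], [-7, 0, -19, 0, 0, 0], [0, 0, 0, 0, 0, 0]],
  ],
)

```text
time_s: 8.5
position: [0.4235, 0.4133, 0.3064]
tcp_rot: [[0.707, 0.662, -0.25], [0.624, -0.75, -0.22], [-0.333, -0.001, -0.943]]
force: [0.4, 0.1, -0.3]
opening: 0.127
grasp_force: 30.0
```

Run:
```python
from h import *
s=bot.read_state();print(s["time_s"],s["force"],s["opening"],s["grasp_force"],s["joint_positions"],s["position"])
# target above shaft, tool tilted forward 40 along az 14.4
az=14.4;R=Rt(az,40)
T0=np.array([.585,.2545,.335])
plan(T0,R)
cs=[bot.capture(n) for n in("top","side","wrist")]
for q in("key_socket","key_shank","key_bar"):
    rs=[]
    for c in cs:
        r=bot.pinpoint(c,q)
        if r: rs.append(ray(c,r[0]["centre"])); print(q,r[0]["confidence"])
    if len(rs)>1: print(*tri(rs))
```

```text
8.5 [ 0.407   0.1261 -0.2852] 0.12733158435047115 29.988717455416918 [34.6053 32.6857 68.4847 -2.2611 98.1532 83.2248] [0.4235 0.4133 0.3064]
n 8 w/row [-0.011  0.127  0.061] dist 0.22823630009604146 turn 64.80434487983159
[0.7, 28.2, -4.0, -0.011, 0.127, 0.061]
[2.9, 28.2, -3.5, -0.011, 0.127, 0.061]
[5.0, 28.0, -2.7, -0.011, 0.127, 0.061]
[6.9, 27.6, -1.6, -0.011, 0.127, 0.061]
[8.7, 27.2, -0.3, -0.011, 0.127, 0.061]
[10.3, 26.6, 1.2, -0.011, 0.127, 0.061]
[11.6, 25.9, 2.9, -0.011, 0.127, 0.061]
[12.7, 25.1, 4.7, -0.011, 0.127, 0.061]
key_socket 0.74
key_socket 0.76
key_socket 0.71
[0.3287 0.3286 0.2282] [np.float64(1.5477685798196164), np.float64(1.2794122943043649), np.float64(2.6440828408087502)]
key_shank 0.96
key_shank 0.77
[0.4294 0.4135 0.3065] [np.float64(3.0521029726453435), np.float64(3.0521029726453923)]
key_bar 0.56
```

Emit:
play_rows(
  moves=[
    [[0.7, 28.2, -4, -0.011, 0.127, 0.061], [2.9, 28.2, -3.5, -0.011, 0.127, 0.061], [5, 28, -2.7, -0.011, 0.127, 0.061], [6.9, 27.6, -1.6, -0.011, 0.127, 0.061], [8.7, 27.2, -0.3, -0.011, 0.127, 0.061]],
  ],
)

```text
time_s: 9.6
position: [0.5243, 0.3115, 0.3213]
tcp_rot: [[0.862, 0.409, 0.3], [0.407, -0.911, 0.071], [0.302, 0.061, -0.951]]
force: [0.4, 0.6, -1.2]
opening: 0.13
grasp_force: 30.0
```

Emit:
play_rows(
  moves=[
    [[10.3, 26.6, 1.2, -0.011, 0.127, 0.061], [11.6, 25.9, 2.9, -0.011, 0.127, 0.061], [12.7, 25.1, 4.7, -0.011, 0.127, 0.061], [0, 0, 0, 0, 0, 0], [0, 0, 0, 0, 0, 0]],
  ],
)

```text
time_s: 10.1
position: [0.5834, 0.2523, 0.3301]
tcp_rot: [[0.75, 0.246, 0.614], [0.192, -0.969, 0.153], [0.633, 0.004, -0.774]]
force: [-0.4, 0.6, -0.5]
opening: 0.128
grasp_force: 30.0
```

```bash
cat >> h.py <<'E'
def keytri():
    cs=[bot.capture(n) for n in("top","side","wrist")];out={}
    for q in("key_socket","key_shank","key_bar","shaft_mouth"):
        rs=[];n=""
        for c,m in zip(cs,"tsw"):
            r=bot.pinpoint(c,q)
            if r and r[0]["confidence"]>.3: rs.append(ray(c,r[0]["centre"])); n+=m
        if len(rs)>1: out[q],e=tri(rs);print(q,n,out[q],np.round(e,1))
    return cs,out
E
python3 - <<'E'
from h import *
s=bot.read_state();print(s["time_s"],s["force"],s["opening"],s["grasp_force"],s["joint_positions"],s["position"],s["tcp_rot"])
cs,o=keytri()
i=cs[1]["image"];cv2.imwrite("pics/s3.png",np.hstack([i[60:360,150:450],cs[0]["image"][80:380,140:440]]))
cv2.imwrite("pics/w3.png",cs[2]["image"])
E
```

```text
10.1 [-0.3694  0.595  -0.4809] 0.12817670055029706 29.987184419296682 [ 13.0601  14.8477 103.581    1.5267  22.3033  87.5609] [0.5834 0.2523 0.3301] [[ 0.7498  0.2457  0.6144]
 [ 0.1923 -0.9693  0.1529]
 [ 0.6331  0.0035 -0.7741]]
key_socket sw [0.5815 0.2557 0.1941] [0.9 0.9]
key_shank tsw [0.5866 0.2541 0.3312] [1.9 1.3 0.6]
key_bar tsw [0.5835 0.255  0.3824] [0.8 0.9 1. ]
shaft_mouth sw [0.5854 0.255  0.122 ] [2.3 2.3]
```

View pics/s3.png

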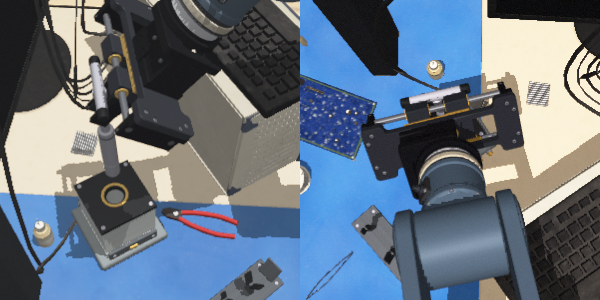

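The two views show the key upright over the module, with its axis at about (0.584, 0.255) against the mouth at (0.585, 0.255). Joint 5 is already low, so I'll fit the kinematics to predict it at the bottom.

```bash
cat > kin.py <<'E'
from h import *
from scipy.optimize import least_squares
D=np.array([[61.2776,30.2228,82.0877,0.0001,67.6901,-10.2291,.1982,.5927,.2366],[11.8696,29.0103,94.2564,-.0005,57.2469,78.7242,.5129,.2212,.1867],
[34.3199,39.5927,75.2807,-2.4248,84.9532,83.5863,.4262,.4104,.1851],[34.5582,45.4291,78.3656,-2.4544,76.0281,84.132,.4234,.4117,.1002],
[34.6053,32.6857,68.4847,-2.2611,98.1532,83.2248,.4235,.4133,.3064],[13.0601,14.8477,103.581,1.5267,22.3033,87.5609,.5834,.2523,.3301]])
def fk(P,q):
    h,e,a,b,c,d,o,s4,k=P; r=lambda ax,v:Ro.from_euler(ax,v,degrees=True).as_matrix()
    A=r("z",q[0]);p=A@[e,o,h];A=A@r("y",q[1]);p=p+A@[0,0,a];A=A@r("y",q[2]);p=p+A@[c,0,b]
    A=A@r("z",q[3])@r("y",q[4]);p=p+A@[0,0,d];A=A@r("z",q[5]+90);return p,A
f=lambda P:np.concatenate([fk(P,q[:6])[0]-q[6:] for q in D]+[1e-4*np.array(P)])
P=least_squares(f,[.3,0,.4,.4,0,.3,.11,0,0]).x
def ik(p,R,q0):
    g=lambda q:np.concatenate([(fk(P,q)[0]-p)*10,(fk(P,q)[1]-R).ravel()])
    s=least_squares(g,q0,x_scale=30);return s.x,np.abs(s.fun).max()
E
python3 - <<'E'
from kin import *
print(P,np.abs(f(P)).max()*1000)
s=bot.read_state();print(fk(P,s["joint_positions"])[1]-s["tcp_rot"])
q=s["joint_positions"]
for z in(.33,.25,.2,.17):
  for t in (40,43):print(z,t,*ik(np.array([.585,.2545,z]),Rt(14.4,t),q))
E
```

```text
[0.2742 0.0001 0.5879 0.3916 0.1141 0.2914 0.111  0.     0.    ] 0.05878751060759822
[[ 0. -0. -0.]
 [ 0.  0. -0.]
 [-0.  0. -0.]]
0.33 40 [ 13.1054  14.9915 103.848    2.3032  21.1833  86.8605] 3.3306690738754696e-15
0.33 43 [ 13.0709  14.9146 106.0151   3.2695  16.1029  85.8865] 1.161892249079699e-09
0.25 40 [ 13.1054  22.2495 109.2853   5.6299   8.5128  83.44  ] 8.271161533457416e-13
0.25 43 [ 13.0709  22.5822 111.3532  16.4456   3.2031  72.6067] 4.218847493575595e-14
0.2 40 [ 13.1054  27.6148 111.8824  58.495    0.976   30.517 ] 2.2659651932599445e-12
0.2 43 [ 13.0709  28.2209 113.8675 -10.1286  -5.1608  99.1163] 2.8726066803042016e-08
0.17 40 [ 13.1054  31.0933 113.1138 -11.2168  -4.2814 100.1945] 4.487484994708524e-08
0.17 43 [ 13.0709  31.8621 115.0388  -5.261   -9.9342  94.2104] 7.797958334609945e-08
```

Run:
```python
from kin import *
s=bot.read_state();q=np.array(s["joint_positions"])
print(s["position"])
T=np.array([.585,.2545,.335])
for az in np.arange(14.4,-76,-7.5):
    q,e=ik(T,Rt(az,40),q);print(round(az,1),q,e<1e-6)
for z in(.335,.3,.25,.2,.168):
    q,e=ik(np.array([.585,.2545,z]),Rt(-75.6,40),q);print(z,q,e<1e-6)
wr=T*[1,1,0]+[0,0,.168]-.29*Rt(-75.6,40)[:,2];print("wrist centre",wr)
```

```text
[0.584  0.2528 0.3307]
14.4 [ 13.1054  14.5962 103.46     2.225   21.9659  86.9446] True
6.9 [ 16.259   15.2241 102.5077 -15.2685  23.3867 111.2618] True
-0.6 [ 19.2514  16.1799 101.0361 -28.3391  27.3765 131.0507] True
-8.1 [ 21.9722  17.4194  99.0895 -36.3784  32.892  145.6608] True
-15.6 [ 24.3434  18.893   96.7212 -40.8232  39.1452 156.5016] True
-23.1 [ 26.3208  20.5512  93.9893 -43.0192  45.691  164.9073] True
-30.6 [ 27.889   22.3482  90.953  -43.8392  52.2962 171.7549] True
-38.1 [ 29.0544  24.2436  87.6706 -43.8074  58.8399 177.5871] True
-45.6 [ 29.8379  26.2022  84.1979 -43.2365  65.2599 182.7473] True
-53.1 [ 30.2685  28.1938  80.5882 -42.3136  71.5232 187.4638] True
-60.6 [ 30.3794  30.192   76.8923 -41.1487  77.6112 191.897 ] True
-68.1 [ 30.2043  32.1732  73.1592 -39.803   83.5104 196.1678] True
-75.6 [ 29.7758  34.1155  69.4374 -38.3044  89.2076 200.3727] True
0.335 [ 29.7758  34.1155  69.4374 -38.3044  89.2076 200.3727] True
0.3 [ 29.7758  35.9165  71.6696 -38.4083  86.0444 202.8774] True
0.25 [ 29.7758  38.824   74.346  -38.7832  81.6788 206.38  ] True
0.2 [ 29.7758  42.092   76.4257 -39.4023  77.5271 209.8076] True
0.168 [ 29.7758  44.3542  77.4441 -39.9143  75.0012 211.9629] True
wrist centre [0.5386 0.4351 0.3902]
```

Run:
```python
from kin import *
s=bot.read_state()
for az in (20,22):
    q=np.array(s["joint_positions"]);
    for a in np.linspace(14.4,az,4): q,e=ik(np.array([.585,.2545,.335]),Rt(a,40),q)
    for z in np.arange(.335,.164,-.01):
        q,e=ik(np.array([.585,.2545,z]),Rt(az,40),q)
        print(az,round(z,3),np.round(q,1),e<1e-6)
```

```text
20 0.335 [ 10.7  14.4 103.8  15.4  22.9  68.6] True
20 0.325 [ 10.7  15.2 104.6  16.5  21.4  67.5] True
20 0.315 [ 10.7  16.  105.3  17.7  19.9  66.2] True
20 0.305 [ 10.7  16.9 106.1  19.2  18.4  64.6] True
20 0.295 [ 10.7  17.7 106.8  20.9  16.9  62.8] True
20 0.285 [ 10.7  18.7 107.5  22.9  15.4  60.7] True
20 0.275 [ 10.7  19.6 108.1  25.4  14.   58.1] True
20 0.265 [ 10.7  20.6 108.8  28.5  12.5  54.9] True
20 0.255 [ 10.7  21.6 109.4  32.4  11.1  51. ] True
20 0.245 [ 10.7  22.6 110.   37.4   9.8  45.9] True
20 0.235 [ 10.7  23.6 110.5  43.8   8.6  39.4] True
20 0.225 [ 10.7  24.7 111.1  52.2   7.5  30.9] True
20 0.215 [ 10.7  25.8 111.6  63.1   6.7  19.9] True
20 0.205 [ 10.7  26.9 112.   76.5   6.1   6.4] True
20 0.195 [ 10.7  28.  112.5  91.6   5.9  -8.7] True
20 0.185 [ 10.7  29.2 112.9 106.3   6.2 -23.6] True
20 0.175 [ 10.7  30.4 113.3 119.1   6.8 -36.4] True
20 0.165 [ 10.7  31.6 113.7 129.3   7.7 -46.7] True
22 0.335 [  9.9  14.3 103.9  19.6  23.7  62.6] True
22 0.325 [  9.9  15.1 104.6  20.9  22.2  61.2] True
22 0.315 [  9.9  16.  105.4  22.4  20.7  59.6] True
22 0.305 [  9.9  16.8 106.1  24.1  19.3  57.7] True
22 0.295 [  9.9  17.7 106.8  26.2  17.8  55.6] True
22 0.285 [  9.9  18.6 107.5  28.5  16.4  53.1] True
22 0.275 [  9.9  19.6 108.2  31.4  15.   50.2] True
22 0.265 [  9.9  20.5 108.8  34.8  13.7  46.6] True
22 0.255 [  9.9  21.5 109.4  39.   12.4  42.3] True
22 0.245 [  9.9  22.5 110.   44.1  11.2  37.1] True
22 0.235 [  9.9  23.6 110.6  50.4  10.1  30.7] True
22 0.225 [  9.9  24.7 111.1  58.1   9.1  22.9] True
22 0.215 [  9.9  25.8 111.6  67.3   8.4  13.5] True
22 0.205 [  9.9  26.9 112.1  78.    7.9   2.8] True
22 0.195 [  9.9  28.  112.6  89.5   7.8  -8.9] True
22 0.185 [  9.9  29.2 113.  101.    7.9 -20.5] True
22 0.175 [  9.9  30.4 113.4 111.7   8.3 -31.2] True
22 0.165 [  9.9  31.6 113.7 120.9   9.  -40.5] True
```

Run:
```python
from h import *
s=bot.read_state();print(s["tcp_rot"])
a=plan([.585,.2533,.30],Rt(20,40),4)
plan([.585,.2533,.16],Rt(20,40),20,start=a)
```

```text
[[ 0.7476  0.2462  0.6168]
 [ 0.1922 -0.9692  0.1539]
 [ 0.6357  0.0035 -0.7719]]
n 4 w/row [ 0.017  0.002 -0.019] dist 0.030741409265735865 turn 5.778138457739791
[-4.7, -0.1, 6.1, 0.017, 0.002, -0.019]
[-4.7, -0.1, 6.1, 0.017, 0.002, -0.019]
[-4.7, -0.1, 6.1, 0.017, 0.002, -0.019]
[-4.7, -0.0, 6.1, 0.017, 0.002, -0.019]
n 20 w/row [0. 0. 0.] dist 0.13999999999999999 turn 0.0
[-4.5, 0.0, 5.4, 0.0, 0.0, 0.0]
[-4.5, 0.0, 5.4, 0.0, 0.0, 0.0]
[-4.5, 0.0, 5.4, 0.0, 0.0, 0.0]
[-4.5, 0.0, 5.4, 0.0, 0.0, 0.0]
[-4.5, 0.0, 5.4, 0.0, 0.0, 0.0]
[-4.5, 0.0, 5.4, 0.0, 0.0, 0.0]
[-4.5, 0.0, 5.4, 0.0, 0.0, 0.0]
[-4.5, 0.0, 5.4, 0.0, 0.0, 0.0]
[-4.5, 0.0, 5.4, 0.0, 0.0, 0.0]
[-4.5, 0.0, 5.4, 0.0, 0.0, 0.0]
[-4.5, 0.0, 5.4, 0.0, 0.0, 0.0]
[-4.5, 0.0, 5.4, 0.0, 0.0, 0.0]
[-4.5, 0.0, 5.4, 0.0, 0.0, 0.0]
[-4.5, 0.0, 5.4, 0.0, 0.0, 0.0]
[-4.5, 0.0, 5.4, 0.0, 0.0, 0.0]
[-4.5, 0.0, 5.4, 0.0, 0.0, 0.0]
[-4.5, 0.0, 5.4, 0.0, 0.0, 0.0]
[-4.5, 0.0, 5.4, 0.0, 0.0, 0.0]
[-4.5, 0.0, 5.4, 0.0, 0.0, 0.0]
[-4.5, 0.0, 5.4, 0.0, 0.0, 0.0]
```

Emit:
play_rows(
  moves=[
    [[-4.7, 0, 6.1, 0.017, 0.002, -0.019], [-4.7, 0, 6.1, 0.017, 0.002, -0.019], [-4.7, 0, 6.1, 0.017, 0.002, -0.019], [-4.7, 0, 6.1, 0.017, 0.002, -0.019], [0, 0, 0, 0, 0, 0]],
  ],
)

```text
time_s: 11.35
position: [0.5846, 0.2525, 0.2985]
tcp_rot: [[0.722, 0.342, 0.601], [0.262, -0.94, 0.22], [0.64, -0.001, -0.769]]
force: [-0.7, 0.7, -1.9]
opening: 0.131
grasp_force: 30.0
```

Emit:
play_rows(
  moves=[
    [[0, 0, 0, 0, 0, 0], [0, 0, 0, 0, 0, 0]],
  ],
)

```text
time_s: 11.55
position: [0.5854, 0.2532, 0.3006]
tcp_rot: [[0.72, 0.343, 0.604], [0.263, -0.939, 0.221], [0.643, 0.0, -0.766]]
force: [-0.2, -0.4, -2.1]
opening: 0.129
grasp_force: 30.0
```

Run:
```python
from h import *
s=bot.read_state();print(s["time_s"],s["position"],s["tcp_rot"],s["force"])
keytri()
plan([.585,.2533,.285],Rt(20,40),1)
```

```text
11.55 [0.5854 0.2532 0.3006] [[ 0.7196  0.3433  0.6036]
 [ 0.263  -0.9392  0.2206]
 [ 0.6427  0.     -0.7661]] [-0.2446 -0.4291 -2.0526]
key_shank tsw [0.5871 0.2531 0.3067] [5.8 5.6 0.8]
key_bar tsw [0.5832 0.2544 0.3497] [2.  0.4 1.9]
shaft_mouth sw [0.5835 0.2547 0.1204] [0.5 0.5]
n 1 w/row [-0.001  0.001  0.001] dist 0.014942409384431456 turn 0.11440549692629959
[-9.6, -0.2, 11.5, -0.001, 0.001, 0.001]
```

Emit:
play_rows(
  moves=[
    [[-7.7, 0, 9.2, 0, 0, 0], [-7.7, 0, 9.2, 0, 0, 0], [-7.7, 0, 9.2, 0, 0, 0], [-7.7, 0, 9.2, 0, 0, 0], [-6.4, 0, 7.7, 0, 0, 0]],
  ],
)

```text
time_s: 12.8
position: [0.5851, 0.253, 0.2413]
tcp_rot: [[0.72, 0.343, 0.603], [0.263, -0.939, 0.22], [0.642, -0.0, -0.767]]
force: [-0.5, 0.6, -2.9]
opening: 0.125
grasp_force: 30.0
```

Emit:
play_rows(
  moves=[
    [[-4.5, 0, 5.4, 0, 0, 0], [-4.5, 0, 5.4, 0, 0, 0], [-4.5, 0, 5.4, 0, 0, 0], [0, 0, 0, 0, 0, 0]],
  ],
)

```text
time_s: 13.2
position: [0.5849, 0.253, 0.2198]
tcp_rot: [[0.722, 0.343, 0.601], [0.263, -0.939, 0.22], [0.64, -0.001, -0.768]]
force: [0.6, -0.2, -1.4]
opening: 0.126
grasp_force: 30.0
```

Emit:
play_rows(
  moves=[
    [[-3.9, 0, 4.6, 0, 0, 0], [-3.9, 0, 4.6, 0, 0, 0], [-3.9, 0, 4.6, 0, 0, 0], [-3.9, 0, 4.6, 0, 0, 0], [0, 0, 0, 0, 0, 0]],
  ],
)

```text
time_s: 13.7
position: [0.585, 0.2529, 0.1964]
tcp_rot: [[0.721, 0.342, 0.602], [0.262, -0.94, 0.22], [0.641, -0.001, -0.767]]
force: [-0.3, 0.2, -2.2]
opening: 0.128
grasp_force: 30.0
```

Emit:
play_rows(
  moves=[
    [[-3.2, 0, 3.8, 0, 0, 0], [-3.2, 0, 3.8, 0, 0, 0], [-3.2, 0, 3.8, 0, 0, 0], [0, 0, 0, 0, 0, 0]],
  ],
)

```text
time_s: 14.1
position: [0.5851, 0.2532, 0.1819]
tcp_rot: [[0.721, 0.343, 0.603], [0.262, -0.939, 0.221], [0.642, -0.001, -0.767]]
force: [-0.4, 0.8, -2.5]
opening: 0.128
grasp_force: 30.0
```

Emit:
play_rows(
  moves=[
    [[-2.2, 0, 2.7, 0, 0, 0], [-2.2, 0, 2.7, 0, 0, 0], [0, 0, 0, 0, 0, 0]],
  ],
)

```text
time_s: 14.4
position: [0.5852, 0.2533, 0.1751]
tcp_rot: [[0.72, 0.343, 0.603], [0.263, -0.939, 0.221], [0.642, -0.001, -0.767]]
force: [0.5, 0.5, -2.0]
opening: 0.126
grasp_force: 30.0
```

Emit:
play_rows(
  moves=[
    [[-1.6, 0, 1.9, 0, 0, 0], [-1.3, 0, 1.5, 0, 0, 0], [0, 0, 0, 0, 0, 0]],
  ],
)

```text
time_s: 14.7
position: [0.5851, 0.2532, 0.1708]
tcp_rot: [[0.72, 0.343, 0.603], [0.263, -0.939, 0.221], [0.642, -0.001, -0.767]]
force: [-0.4, 0.4, -1.7]
opening: 0.128
grasp_force: 30.0
```

Emit:
play_rows(
  moves=[
    [[-1.3, 0, 1.5, 0, 0, 0], [0, 0, 0, 0, 0, 0]],
  ],
)

```text
time_s: 14.9
position: [0.5852, 0.2533, 0.1688]
tcp_rot: [[0.72, 0.343, 0.603], [0.263, -0.939, 0.221], [0.642, -0.001, -0.766]]
force: [-0.9, 0.7, -2.2]
opening: 0.132
grasp_force: 30.0
```

Emit:
play_rows(
  moves=[
    [[-1.3, 0, 1.5, 0, 0, 0], [0, 0, 0, 0, 0, 0]],
  ],
)

```text
time_s: 15.1
position: [0.5865, 0.2539, 0.1687]
tcp_rot: [[0.717, 0.344, 0.606], [0.262, -0.939, 0.223], [0.646, -0.001, -0.763]]
force: [-1.9, 0.9, 6.2]
opening: 0.131
grasp_force: 30.0
```

Run:
```python
from h import *
s=bot.read_state();print(s["time_s"],s["position"],s["force"],s["joint_positions"])
cs,o=keytri()
cv2.imwrite("pics/s4.png",np.hstack([cs[1]["image"][100:350,130:430],cs[2]["image"][60:310,170:470]]))
```

```text
15.1 [0.5865 0.2539 0.1687] [-1.9184  0.9382  6.2261] [ 10.5035  31.2224 113.5729 126.3662   7.7618 -43.946 ]
key_shank tsw [0.5876 0.2536 0.1741] [4.1 3.  1.2]
key_bar tsw [0.5844 0.2546 0.2139] [4.2 1.7 2.6]
```

View pics/s4.png

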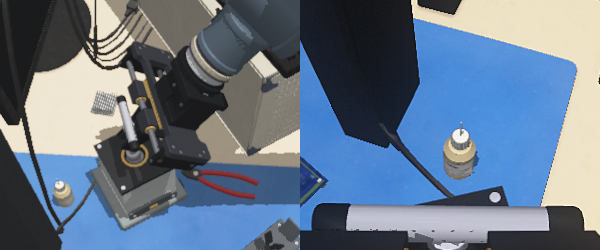

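Contact at z = 0.169 is where the seat was expected, and the views show the barrel down in the ring with about 10 mm standing out. I'll release and back out along the fingers.

Emit:
play_rows(
  moves=[
    [[0, 0, 0, 0, 0, 0], [0, 0, 0, 0, 0, 0], [0, 0, 0, 0, 0, 0], [0, 0, 0, 0, 0, 0], [0, 0, 0, 0, 0, 0]],
  ],
  fingers=1,
)

```text
time_s: 16.35
position: [0.5849, 0.253, 0.1662]
tcp_rot: [[0.721, 0.343, 0.602], [0.263, -0.939, 0.22], [0.641, -0.0, -0.767]]
force: [-0.3, 0.8, 0.3]
opening: 0.5
grasp_force: 0.0
```

Run:
```python
from kin import *
s=bot.read_state();q=np.array(s["joint_positions"]);p=np.array(s["position"]);R=np.array(s["tcp_rot"])
print(s["time_s"],p,s["force"],s["opening"],s["grasp_force"])
for d in np.arange(0,.151,.025):
    q,e=ik(p-d*R[:,2],R,q);print(np.round(q,1),e<1e-6)
p1=p-.15*R[:,2]
a=plan([.585,.2545,.33],Rt(110,0),start=(p1,R))
w=Ro.from_matrix(R.T@a[1]).as_rotvec()
for i in np.linspace(0,1,9):
    q,e=ik(p1+(a[0]-p1)*i,R@Ro.from_rotvec(w*i).as_matrix(),q);print(np.round(q,1),e<1e-6)
```

```text
16.35 [0.5849 0.253  0.1662] [-0.3484  0.7663  0.2868] 0.5004244605332683 0.0
[ 10.5  31.4 113.7 126.5   7.6 -44.1] True
[ 10.1  28.3 115.2 114.9   7.  -32.7] True
[  9.7  25.2 116.5  99.5   6.7 -17.5] True
[  9.3  22.  117.6  81.5   7.    0.3] True
[  8.9  18.6 118.5  64.3   8.   17.3] True
[  8.3  15.2 119.3  50.6   9.7  30.8] True
[  7.8  11.7 119.8  40.7  12.1  40.5] True
n 12 w/row [ 0.045 -0.045 -0.125] dist 0.10842723208213723 turn 96.61779840854572
[8.8, -0.1, 2.1, 0.045, -0.045, -0.125]
[8.8, 1.1, 1.6, 0.045, -0.045, -0.125]
[8.7, 2.2, 1.2, 0.045, -0.045, -0.125]
[8.4, 3.3, 0.7, 0.045, -0.045, -0.125]
[7.9, 4.4, 0.1, 0.045, -0.045, -0.125]
[7.3, 5.3, -0.5, 0.045, -0.045, -0.125]
[6.5, 6.1, -1.0, 0.045, -0.045, -0.125]
[5.7, 6.9, -1.6, 0.045, -0.045, -0.125]
[4.7, 7.4, -2.2, 0.045, -0.045, -0.125]
[3.6, 7.8, -2.7, 0.045, -0.045, -0.125]
[2.5, 8.1, -3.2, 0.045, -0.045, -0.125]
[1.3, 8.2, -3.7, 0.045, -0.045, -0.125]
[  7.8  11.7 119.8  40.7  12.1  40.5] True
[  6.1  11.9 114.9  32.   22.2  37.5] True
[  5.4  12.8 109.4  26.1  31.9  32.5] True
[  5.6  14.3 103.5  21.2  41.2  26.9] True
[ 6.4 16.3 97.5 16.7 50.  21. ] True
[ 7.8 18.6 91.3 12.5 58.3 14.7] True
[ 9.5 21.1 85.1  8.4 66.2  8.1] True
[11.4 23.7 79.1  4.3 73.5  1.1] True
[13.5 26.4 73.4 -0.  80.2 -6.5] True
```

Emit:
play_rows(
  moves=[
    [[0, 0, -15, 0, 0, 0], [0, 0, -15, 0, 0, 0], [0, 0, -15, 0, 0, 0], [0, 0, -15, 0, 0, 0], [0, 0, -15, 0, 0, 0]],
  ],
)

```text
time_s: 16.85
position: [0.5392, 0.2364, 0.2242]
tcp_rot: [[0.721, 0.343, 0.602], [0.263, -0.939, 0.221], [0.641, -0.001, -0.767]]
force: [-0.3, 1.4, 0.0]
opening: 0.941
grasp_force: 0.0
```

Emit:
play_rows(
  moves=[
    [[0, 0, -15, 0, 0, 0], [0, 0, -15, 0, 0, 0], [0, 0, -15, 0, 0, 0], [0, 0, -15, 0, 0, 0], [0, 0, -15, 0, 0, 0]],
  ],
)

```text
time_s: 17.35
position: [0.4938, 0.2198, 0.2816]
tcp_rot: [[0.721, 0.344, 0.602], [0.263, -0.939, 0.221], [0.641, -0.0, -0.767]]
force: [-0.9, -0.9, -0.1]
opening: 1.0
grasp_force: 0.0
```

Emit:
play_rows(
  moves=[
    [[8.8, 0, 2.1, 0.045, -0.045, -0.125], [8.8, 1.1, 1.6, 0.045, -0.045, -0.125], [8.7, 2.2, 1.2, 0.045, -0.045, -0.125], [8.4, 3.3, 0.7, 0.045, -0.045, -0.125], [7.9, 4.4, 0.1, 0.045, -0.045, -0.125]],
  ],
)

```text
time_s: 17.85
position: [0.5322, 0.2339, 0.3018]
tcp_rot: [[0.443, 0.835, 0.325], [0.804, -0.531, 0.268], [0.396, 0.143, -0.907]]
force: [-0.0, 0.0, -0.3]
opening: 0.997
grasp_force: 0.0
```

Emit:
play_rows(
  moves=[
    [[7.3, 5.3, -0.5, 0.045, -0.045, -0.125], [6.5, 6.1, -1, 0.045, -0.045, -0.125], [5.7, 6.9, -1.6, 0.045, -0.045, -0.125], [4.7, 7.4, -2.2, 0.045, -0.045, -0.125], [3.6, 7.8, -2.7, 0.045, -0.045, -0.125]],
  ],
)

```text
time_s: 18.35
position: [0.5701, 0.2483, 0.3222]
tcp_rot: [[-0.106, 0.992, 0.071], [0.989, 0.098, 0.108], [0.1, 0.082, -0.992]]
force: [0.1, 0.8, 0.1]
opening: 1.005
grasp_force: 0.0
```

Emit:
play_rows(
  moves=[
    [[2.5, 8.1, -3.2, 0.045, -0.045, -0.125], [1.3, 8.2, -3.7, 0.045, -0.045, -0.125], [0, 0, 0, 0, 0, 0], [0, 0, 0, 0, 0, 0]],
  ],
)

```text
time_s: 18.75
position: [0.5844, 0.2545, 0.3296]
tcp_rot: [[-0.339, 0.941, 0.004], [0.941, 0.339, 0.004], [0.002, 0.005, -1.0]]
force: [0.4, -0.6, -0.6]
opening: 1.002
grasp_force: 0.0
```

Run:
```python
from h import *
s=bot.read_state();print(s["time_s"],s["position"],s["tcp_rot"],s["joint_positions"])
cs,o=keytri()
w=cs[2]
K=np.array([[w["fx"],0,w["cx"]],[0,w["fy"],w["cy"]],[0,0,1]]);R=np.array(w["R"])
def rect(z,half,N,c0=(.585,.2545)):
    g=np.linspace(-half,half,N);X,Y=np.meshgrid(c0[0]+g,c0[1]-g)
    P=np.stack([X,Y,np.full_like(X,z)],-1).reshape(-1,3)
    uv=cv2.projectPoints(P,cv2.Rodrigues(R)[0],np.array(w["t"],float),K,np.array(w["distortion"],float))[0].reshape(N,N,2).astype(np.float32)
    return cv2.remap(w["image"],uv[...,0],uv[...,1],cv2.INTER_CUBIC)
cv2.imwrite("pics/w5.png",np.hstack([rect(.209,.08,400),cv2.resize(cs[1]["image"][130:330,165:365],(400,400))]))
m=bot.silhouettes(w,"key_bar")
if m:
    v,u=np.nonzero(m[0]["pixels"]);X=np.array([atz(w,(a,b),.209)[:2] for a,b in list(zip(u,v))[::7]])
    C=np.cov((X-X.mean(0)).T);e=np.linalg.eigh(C);d=e[1][:,1];print("mask az",np.degrees(np.arctan2(d[1],d[0])),e[0],X.mean(0))
```

```text
18.75 [0.5844 0.2545 0.3296] [[-0.3394  0.9406  0.0044]
 [ 0.9407  0.3393  0.0036]
 [ 0.0019  0.0054 -1.    ]] [13.4338 26.2553 73.7539  0.145  79.6971 -6.4288]
key_shank sw [0.5845 0.254  0.1776] [1.1 1.1]
key_bar sw [0.5845 0.2568 0.2203] [0. 0.]
shaft_mouth sw [0.5848 0.2553 0.1263] [0.9 0.9]
mask az 109.62740121082243 [0.     0.0007] [0.5849 0.2554]
```

View pics/w5.png

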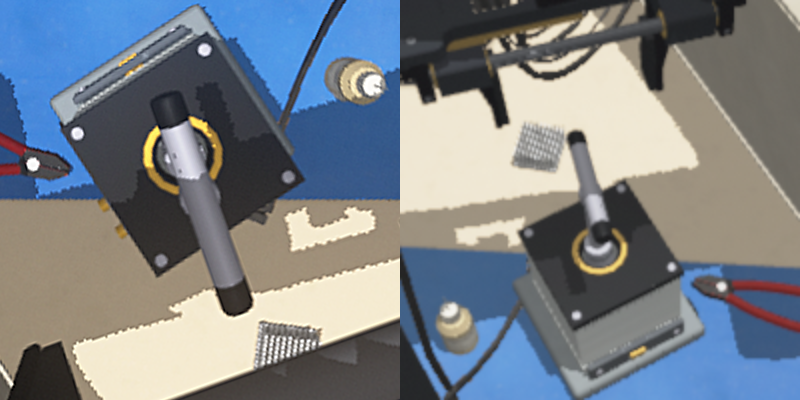

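The rectified view shows the bar from (168,105) to (236,300), so its azimuth is about 110° and it's centred over the ring. The key is standing seated. I'll lower onto the bar and grip it.

Emit:
play_rows(
  moves=[
    [[0, 0.8, 30, 0, 0, 0], [0, 0, 30, 0, 0, 0], [0, 0, 30, 0, 0, 0], [0, 0, 20, 0, 0, 0], [0, 0, 13, 0, 0, 0]],
  ],
)

```text
time_s: 20.05
position: [0.5856, 0.2549, 0.2055]
tcp_rot: [[-0.341, 0.94, 0.003], [0.94, 0.341, 0.003], [0.002, 0.004, -1.0]]
force: [-0.6, 0.8, 0.4]
opening: 0.998
grasp_force: 0.0
```

Emit:
play_rows(
  moves=[
    [[0, 0, 0, 0, 0, 0], [0, 0, 0, 0, 0, 0], [0, 0, 0, 0, 0, 0], [0, 0, 0, 0, 0, 0], [0, 0, 0, 0, 0, 0]],
  ],
  fingers=-1,
)

```text
time_s: 20.55
position: [0.5869, 0.2552, 0.2086]
tcp_rot: [[-0.341, 0.94, 0.008], [0.94, 0.341, 0.004], [0.001, 0.009, -1.0]]
force: [0.3, 0.5, -0.0]
opening: 0.628
grasp_force: 0.0
```

Emit:
play_rows(
  moves=[
    [[0, 0, 0, 0, 0, 0], [0, 0, 0, 0, 0, 0], [0, 0, 0, 0, 0, 0], [0, 0, 0, 0, 0, 0], [0, 0, 0, 0, 0, 0]],
  ],
)

```text
time_s: 21.05
position: [0.5864, 0.2551, 0.2075]
tcp_rot: [[-0.341, 0.94, 0.006], [0.94, 0.341, 0.003], [0.001, 0.006, -1.0]]
force: [0.1, -0.2, 0.5]
opening: 0.171
grasp_force: 0.0
```

Emit:
play_rows(
  moves=[
    [[0, 0, 0, 0, 0, 0], [0, 0, 0, 0, 0, 0]],
  ],
)

```text
time_s: 21.25
position: [0.5864, 0.255, 0.2075]
tcp_rot: [[-0.341, 0.94, 0.005], [0.94, 0.341, 0.003], [0.001, 0.006, -1.0]]
force: [-1.1, 0.9, 0.6]
opening: 0.139
grasp_force: 30.0
```

Emit:
play_rows(
  moves=[
    [[0, 0, 0, 0, 0, 0.11], [0, 0, 0, 0, 0, 0.11], [0, 0, 0, 0, 0, 0.11], [0, 0, 0, 0, 0, 0.11], [0, 0, 0, 0, 0, 0.11]],
  ],
)

```text
time_s: 21.75
position: [0.5863, 0.2549, 0.2075]
tcp_rot: [[0.204, 0.979, 0.005], [0.979, -0.204, 0.003], [0.004, 0.005, -1.0]]
force: [-0.2, 0.1, 0.5]
opening: 0.136
grasp_force: 30.0
```

Emit:
play_rows(
  moves=[
    [[0, 0, 0, 0, 0, 0.11], [0, 0, 0, 0, 0, 0.11], [0, 0, 0, 0, 0, 0.11], [0, 0, 0, 0, 0, 0.11], [0, 0, 0, 0, 0, 0.11]],
  ],
)

```text
time_s: 22.25
position: [0.5864, 0.2547, 0.2075]
tcp_rot: [[0.686, 0.728, 0.005], [0.728, -0.686, 0.002], [0.006, 0.002, -1.0]]
force: [-0.3, -0.2, -0.0]
opening: 0.138
grasp_force: 30.0
```

Run:
```python
from h import *
s=bot.read_state();print(s["time_s"],s["position"],s["force"],s["moment"],s["opening"],s["grasp_force"])
x=s["tcp_rot"][:,0];print("xaz",np.degrees(np.arctan2(x[1],x[0])),s["joint_positions"])
```

```text
22.25 [0.5864 0.2547 0.2075] [-0.2548 -0.228  -0.01  ] [-0.3363  0.1543  0.0629] 0.13776012411836636 30.010428512468934
xaz 46.70402660602506 [13.454  33.0232 81.853   0.0703 64.7849 56.7205]
```

Moment about z is 0.063 N m, matching the stem's friction. Continuing to the stop at an azimuth of about 21°.

Emit:
play_rows(
  moves=[
    [[0, 0, 0, 0, 0, 0.1], [0, 0, 0, 0, 0, 0.1], [0, 0, 0, 0, 0, 0.1], [0, 0, 0, 0, 0, 0.05], [0, 0, 0, 0, 0, 0]],
  ],
)

```text
time_s: 22.75
position: [0.5863, 0.2547, 0.2075]
tcp_rot: [[0.892, 0.453, 0.005], [0.453, -0.892, 0.002], [0.006, 0.0, -1.0]]
force: [-0.3, -1.2, 0.6]
opening: 0.14
grasp_force: 30.0
```

Run:
```python
from h import *
s=bot.read_state();print(s["time_s"],s["position"],s["force"],s["moment"],s["opening"],s["grasp_force"])
x=s["tcp_rot"][:,0];print("xaz",np.degrees(np.arctan2(x[1],x[0])),s["joint_positions"])
```

```text
22.75 [0.5863 0.2547 0.2075] [-0.2686 -1.209   0.6013] [-0.3104  0.2052  0.0757] 0.1395784919853698 30.00026118097594
xaz 26.90494991054295 [13.4497 33.0218 81.8551  0.0709 64.7877 76.5148]
```

Emit:
play_rows(
  moves=[
    [[0, 0, 0, 0, 0, 0.04], [0, 0, 0, 0, 0, 0.03], [0, 0, 0, 0, 0, 0]],
  ],
)

```text
time_s: 23.05
position: [0.5864, 0.2548, 0.2075]
tcp_rot: [[0.921, 0.39, 0.005], [0.39, -0.921, 0.003], [0.006, -0.0, -1.0]]
force: [-0.7, -0.0, 0.1]
opening: 0.138
grasp_force: 30.0
```

Run:
```python
from h import *
s=bot.read_state();print(s["time_s"],s["position"],s["force"],s["moment"],s["opening"],s["grasp_force"])
x=s["tcp_rot"][:,0];print("xaz",np.degrees(np.arctan2(x[1],x[0])),s["joint_positions"])
```

```text
23.05 [0.5864 0.2548 0.2075] [-0.7398 -0.0459  0.137 ] [-0.3333  0.269   0.0698] 0.13756878175716364 30.002326369285583
xaz 22.93959622675665 [13.4514 33.0213 81.8529  0.0859 64.7851 80.4754]
```

Still only stem friction. I'll turn in small steps until the moment rises.

Emit:
play_rows(
  moves=[
    [[0, 0, 0, 0, 0, 0.03], [0, 0, 0, 0, 0, 0.02], [0, 0, 0, 0, 0, 0]],
  ],
)

```text
time_s: 23.35
position: [0.5864, 0.2549, 0.2075]
tcp_rot: [[0.939, 0.343, 0.006], [0.343, -0.939, 0.003], [0.006, -0.001, -1.0]]
force: [-0.2, -1.0, -0.6]
opening: 0.141
grasp_force: 30.0
```

Run:
```python
from h import *
s=bot.read_state();print(s["time_s"],s["force"],s["moment"])
x=s["tcp_rot"][:,0];print("xaz",np.degrees(np.arctan2(x[1],x[0])))
```

```text
23.35 [-0.1744 -0.9907 -0.6406] [-0.4241  0.236   0.0969]
xaz 20.048839437048162
```

Emit:
play_rows(
  moves=[
    [[0, 0, 0, 0, 0, 0.03], [0, 0, 0, 0, 0, 0.02], [0, 0, 0, 0, 0, 0]],
  ],
)

```text
time_s: 23.65
position: [0.5864, 0.255, 0.2075]
tcp_rot: [[0.955, 0.295, 0.006], [0.295, -0.955, 0.003], [0.006, -0.001, -1.0]]
force: [0.3, -1.5, 1.1]
opening: 0.144
grasp_force: 30.0
```

Run:
```python
from h import *
s=bot.read_state();print(s["time_s"],s["force"],s["moment"])
x=s["tcp_rot"][:,0];print("xaz",np.degrees(np.arctan2(x[1],x[0])))
```

```text
23.65 [ 0.3012 -1.4961  1.1075] [-0.4519  0.233   0.0801]
xaz 17.166378020104194
```

Emit:
play_rows(
  moves=[
    [[0, 0, 0, 0, 0, 0.03], [0, 0, 0, 0, 0, 0.03], [0, 0, 0, 0, 0, 0]],
  ],
)

```text
time_s: 23.95
position: [0.5864, 0.255, 0.2075]
tcp_rot: [[0.971, 0.238, 0.006], [0.238, -0.971, 0.003], [0.006, -0.002, -1.0]]
force: [-0.9, -1.6, 0.4]
opening: 0.138
grasp_force: 30.1
```

Run:
```python
from h import *
s=bot.read_state();print(s["time_s"],s["force"],s["moment"])
x=s["tcp_rot"][:,0];print("xaz",np.degrees(np.arctan2(x[1],x[0])))
```

```text
23.95 [-0.9002 -1.6336  0.4028] [-0.395   0.372   0.1639]
xaz 13.76490287246138
```

Emit:
play_rows(
  moves=[
    [[0, 0, 0, 0, 0, 0.03], [0, 0, 0, 0, 0, 0.03], [0, 0, 0, 0, 0, 0]],
  ],
)

```text
time_s: 24.25
position: [0.5863, 0.255, 0.2075]
tcp_rot: [[0.984, 0.18, 0.006], [0.18, -0.984, 0.003], [0.006, -0.002, -1.0]]
force: [-0.3, -1.4, -0.5]
opening: 0.145
grasp_force: 30.3
```

Run:
```python
from h import *
s=bot.read_state();print(s["time_s"],s["force"],s["moment"],s["opening"])
x=s["tcp_rot"][:,0];print("xaz",np.degrees(np.arctan2(x[1],x[0])))
c=bot.capture("top");d=bot.capture("side")
cv2.imwrite("pics/t6.png",np.hstack([cv2.resize(c["image"][130:290,210:370],(400,400)),cv2.resize(d["image"][180:340,190:350],(400,400))]))
```

```text
24.25 [-0.3322 -1.417  -0.5228] [-0.3787  0.2823  0.2562] 0.14539232196624302
xaz 10.351954002048554
```

View pics/t6.png

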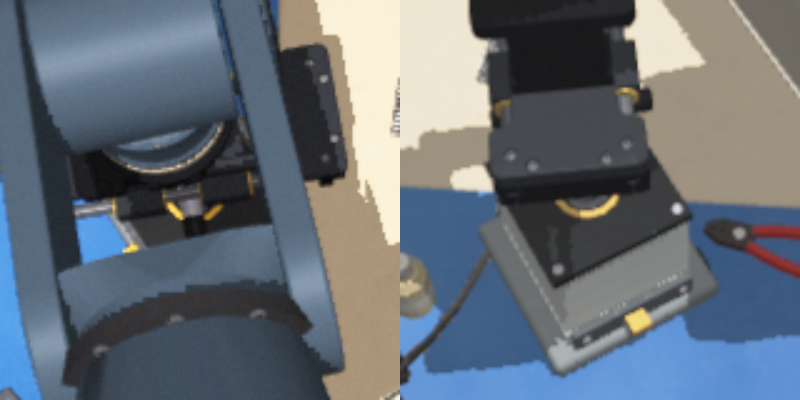

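The moment has climbed to 0.256 N m, so the lock is at its stop, and the side view shows the brass tongue well out at (637,320). I'll ease back slightly within the socket's play, open and lift clear.

Emit:
play_rows(
  moves=[
    [[0, 0, 0, 0, 0, -0.03], [0, 0, 0, 0, 0, -0.03], [0, 0, 0, 0, 0, 0]],
  ],
)

```text
time_s: 24.65
position: [0.5864, 0.2551, 0.2075]
tcp_rot: [[0.971, 0.238, 0.006], [0.238, -0.971, 0.004], [0.006, -0.002, -1.0]]
force: [-0.5, -1.2, -0.4]
opening: 0.139
grasp_force: 30.0
```

Emit:
play_rows(
  moves=[
    [[0, 0, 0, 0, 0, 0], [0, 0, 0, 0, 0, 0], [0, 0, 0, 0, 0, 0], [0, 0, 0, 0, 0, 0], [0, 0, 0, 0, 0, 0]],
  ],
  fingers=1,
)

```text
time_s: 25.15
position: [0.5866, 0.2552, 0.2076]
tcp_rot: [[0.972, 0.237, 0.006], [0.237, -0.972, 0.004], [0.007, -0.002, -1.0]]
force: [0.8, 0.5, -0.3]
opening: 0.506
grasp_force: 0.0
```

Emit:
play_rows(
  moves=[
    [[0, 0, -10, 0, 0, 0], [0, 0, -25, 0, 0, 0], [0, 0, -30, 0, 0, 0], [0, 0, -30, 0, 0, 0], [0, 0, -25, 0, 0, 0]],
  ],
)

```text
time_s: 25.65
position: [0.5861, 0.2548, 0.3303]
tcp_rot: [[0.972, 0.237, 0.008], [0.237, -0.972, 0.004], [0.009, -0.002, -1.0]]
force: [-0.1, 0.6, -0.0]
opening: 0.952
grasp_force: 0.0
```

Emit:
play_rows(
  moves=[
    [[0, 0, 0, 0, 0, 0], [0, 0, 0, 0, 0, 0], [0, 0, 0, 0, 0, 0], [0, 0, 0, 0, 0, 0], [0, 0, 0, 0, 0, 0]],
  ],
)

```text
time_s: 26.15
position: [0.5853, 0.2545, 0.3262]
tcp_rot: [[0.972, 0.237, 0.003], [0.237, -0.972, 0.003], [0.004, -0.002, -1.0]]
force: [-0.1, 0.2, 0.1]
opening: 1.0
grasp_force: 0.0
```

Run:
```python
from h import *
s=bot.read_state();print(s["time_s"],s["force"],s["position"],s["opening"],s["grasp_force"],s["qvel"])
cs,o=keytri()
cv2.imwrite("pics/f7.png",np.hstack([cv2.resize(cs[1]["image"][130:330,165:365],(400,400)),cv2.resize(cs[2]["image"],(533,400))[:,66:466]]))
```

```text
26.15 [-0.1124  0.2073  0.127 ] [0.5853 0.2545 0.3262] 0.9999421800741339 0.0 [ 0.0149 -0.3642 -0.4789 -0.0726  0.1358  0.062 ]
key_shank tsw [0.5882 0.2547 0.1823] [4.5 4.6 2.6]
key_bar tsw [0.5853 0.253  0.212 ] [0.5 2.  2.5]
shaft_mouth tsw [0.586  0.2551 0.1264] [1.8 1.7 1.2]
```

View pics/f7.png

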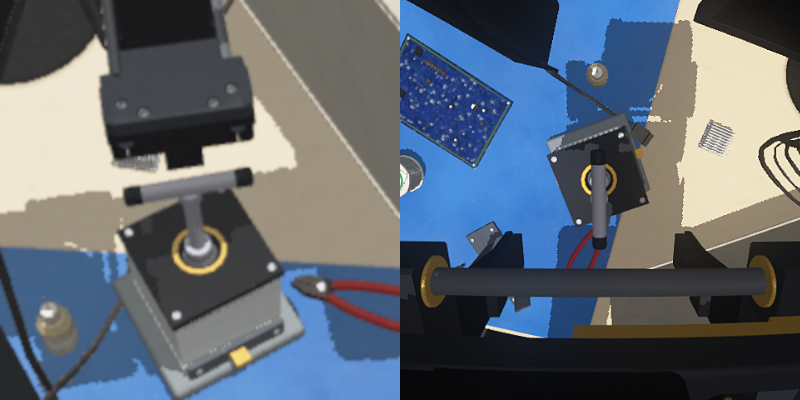

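The key stands upright in the ring at (200,248) with its bar turned about a quarter turn. The tongue is out at (240,355), the hand is clear, and the flux, cutters and heat sink haven't moved. Handing in.

```bash
python3 -c "
from rig import bot
print(bot.hand_in())"
```

```text
the job is handed in; nothing more can be done
None
```

The key is seated over the stem and turned clockwise to the lock's stop, then left standing upright in the shaft with the gripper clear. The job was handed in at about 26 s; the hand-in returned no verdict.

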